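Make up two pottery class kits

TASK

Make up the two class kits in their trays. The decorating kit goes in the tray with three compartments: the wooden stamp standing on its foot in the middle, and the tall jar and the low jar, one in each end compartment, either way round, always kept upright. The turning kit goes in the tray with two compartments: the loop tool flat in the long compartment and the oval rib flat in the short one; leave the cup, the kiln prop and the bowl where they stand.

Things in the scene. Friction and masses are not known exactly. Their poses are not given: they have to be found in the camera images.
- tray_three: Kit tray of blue plastic with THREE equal compartments in a row. 232 mm along its y axis, 80 mm along x, 14 mm high; floor, outer walls and the two bare metal dividers are all 4 mm thick. Each compartment is 72 x 72 mm inside and 10 mm deep; their centres are at y = -76, 0 and +76 mm, x = 0, floor at z = 4 mm. Fixed to the bench (does not slide); origin at the centre of its underside, z up.
- tray_two: Kit tray of blue plastic with TWO unequal compartments in a row: same outline as the other tray (232 mm along y, 80 mm along x, 14 mm high, walls, floor and one bare metal divider 4 mm). The long compartment is 72 mm (x) by 148 mm (y) inside, centre at y = -38 mm; the short one is 72 x 72 mm, centre at y = +76 mm; both 10 mm deep, floor at z = 4 mm. Fixed to the bench; origin at the centre of its underside, z up.
- tall_jar: Tall narrow glaze jar, white plastic with a white screw lid, standing upright: at most 42 mm in diameter, 70 mm high, about 0.12 kg; origin at the centre of its underside, z up. Closed, rigid.
- low_jar: Low wide glaze jar, white plastic with a white screw lid, standing upright: at most 54 mm in diameter, 44 mm high, about 0.13 kg; origin at the centre of its underside, z up. Closed, rigid.
- stamp: Turned wooden clay stamp standing on its face: round foot 46 mm in diameter and 20 mm high, above it a round knob to hold, 22 to 26 mm in diameter from 26 to 56 mm height; 62 mm high in all, 0.06 kg; origin at the centre of its underside, z up.
- rib: Oval wooden throwing rib lying flat: 54 mm along its y axis, 34 mm along x (two flat parallel sides, 20 mm long, with round ends), 20 mm thick, 0.04 kg; origin at the centre of its underside, z up.
- loop_tool: Loop trimming tool lying flat along its y axis, 114 mm long: square-edged wooden handle 20 mm wide (x) and 22 mm high from y = -57 to +18 mm, then a flat steel wire loop, 30 mm wide, to y = +57 mm at 11 mm height; 0.05 kg, its weight is in the handle, near y = -15 mm; origin under the middle of its length, z up.
- cup: Bystander, to be left alone: open unglazed brown clay cup, 72 mm across the rim, 80 mm high; origin at the centre of its underside, z up.
- kiln_prop: Bystander, to be left alone: square hollow pale kiln prop, 44 x 44 mm, 60 mm high, with a square hole; origin at the centre of its underside, z up.
- bowl: Bystander, to be left alone: small white bowl, 80 mm across the rim, 38 mm high; origin at the centre of its underside, z up.
Things that resemble listed ones, but are neither listed nor needed, are in the scene too. Leave any green or purple look-alike of the stamp alone.

How it is judged:
By the outcome, as a careful person would: the job done as asked, in the order asked, and still so for the second after the job is handed in, with the robot touching nothing.
It also fails if it takes over 120 s, if anything falls off the work surface, if the arm or the gripper's body presses on something with over 40 N, if the wrist force passes 120 N, or if a joint passes its speed limit or range.

ROBOT

A 7-joint arm with a two-finger parallel gripper is mounted at the origin on the work surface. World frame = base frame: x ahead of the robot, y to its left, z up, the work surface at z = 0. Lengths are in m, angles in rad, forces in N, time in s.
With the tool pointing down it reaches from about 0.4 to 0.925 m from the base axis. Payload 5.6 kg.
Tool frame: the origin (TCP) lies at the very end of the fingers, on their centre line; the grasp point (between the pads) lies 19 mm behind it (robot.grip_depth is the distance from the TCP to the grasp point, in m); z points along the fingers, y is the line along which they close (so a half turn about z gives the same grasp; the last joint's range is limited). The gripper opens to 85 mm and grips with 20 to 120 N. Pads are 22 mm wide; open, the fingers measure 114 mm over their backs; the gripper's body (76 mm by 85 mm) begins 54 mm behind the grasp point. The pads swing forward as they close: fully open they stand 13 mm farther back than shut.
Start: joints at [-1.305, 0.468, -0.012, 1.603, 0.006, 1.071, -0.056], TCP at [0.198, 0.619, 0.201] pointing down, gripper open.
Joint ranges: [-2.53, 2.53], [-0.31, 2.02], [-1.57, 1.55], [0.28, 2.44], [-1.29, 4.43], [0.15, 1.84], [-2.92, 2.92]. Speed limits (rad/s): [2.57, 2.57, 3.14, 3.14, 3.14, 3.14, 3.14].

INTERFACE

Orientations are given as a rotation vector (axis times angle).
In Python, from plant import robot gives the robot as it stands.
- The arm moves only by the tool jog_arm, never from a script. Its argument "moves" is one flat list of numbers, 6 for each row, row after row: the shift along the tool's x, y, z normalised to -1 to 1, where 1 is 0.02 m, then the turn, a rotation vector about the tool's x, y, z normalised to -1 to 1, where 1 is 10 degrees. In form: [tx, ty, tz, rx, ry, rz, tx, ty, tz, rx, ry, rz, ...]. A call has 1 to 12 rows; each row shifts and turns the commanded pose from where the row before left it, along the tool's axes as they then stand; what a row does not reach is not made up. A row lasts 1/8 s, in which the tool goes at most 62.5 mm and 10.7 degrees, less where a joint would pass 70% of its speed; a pose out of reach is approached as far as the arm can. A call with a number of a shift or a turn outside -1 to 1 is refused whole. A call with a gripper value outside its range is refused whole. "fingers" is the closure, from 0 (fully open) to 1 (shut), set as the call begins (left out, the last holds). The fingers move at their own pace and stop on an object; "squeeze" is the grip in N (left out, the last holds). Time passes only in rows, so rows that do not move let the fingers close. It gives the time, the measured TCP pose, the force, the opening and the grip force at its end, in the units of the state.
- robot.get_obs(): the state, without advancing time (a new reading comes with each control period).
- robot.snapshot(name): name is "scene" or "top" or "wrist"; returns a dict with "image" (480x640x3 uint8, red, green, blue), "mtx" (3x3 intrinsics, pixels), "R" (3x3) and "t" (3): a world point X has camera coordinates R X + t; the wrist camera has in their place "T_tool_cam" (4x4, takes a point from camera to tool coordinates, whose origin is the TCP and whose axes are the flange's). Camera axes: x right, y down, z forward; pixel columns grow to the right and rows downward; lengths in m; the calibration is good to about 2 mm. A picture is of the moment at which its call begins: read the wrist's pose just before it. There is no depth.
- robot.job_done(): hands the job in; it is judged then, once.
The state is a dict: "t": time; "qpos": joint angles; "qd": joint speeds; "joint_efforts": joint torques, N m; "ee_pos": TCP position; "orientation": TCP orientation; "wrist_force": force on the tool from outside, world axes, zero at the start; "torque": the same for the moment, N m; "width": finger opening in m; "grasp_force": force on a finger pad.
Only numpy, scipy, OpenCV 4.12 (cv2) and the standard library are available. Lean on these libraries where they do the work, as an engineer would, in place of code of your own. Each camera call takes 0.05 s, during which the arm holds its last target. There are 200 camera calls.

## Working session

There is one attempt and no reset: what is moved stays moved. The work goes in short steps, Python scripts to look and compute and a tool call to move; the robot and the scene stay as the last step left them, time stands still between calls to the robot, and variables do not carry over. Pictures are saved under pics/ and viewed, at most 14 in all, crops included, and the job is handed in when it is done.

Besides the shell and the picture viewer there is one more tool, called after ">>>" as name(argument=value, ...), one argument or row to a line, values as JSON. jog_arm: Moves the arm, as the interface text tells. Its arguments: {"type":"object","properties":{"moves":{"type":"array"},"fingers":{"type":"number"},"squeeze":{"type":"number"}},"required":["moves"]}

```bash
mkdir -p pics; ls
python3 - <<'E'
from plant import robot
import cv2,numpy as np
o=robot.get_obs();print({k:np.round(v,3) for k,v in o.items()})
for n in("top","scene"):
    s=robot.snapshot(n);cv2.imwrite(f"pics/{n}0.png",s["image"][:,:,::-1]);np.savez(f"{n}0.npz",**s)
    print(n,s["mtx"].round(1),s["R"].round(3),s["t"].round(3))
E
```

```text
pics
{'t': np.float64(0.0), 'qpos': array([-1.305,  0.468, -0.012,  1.604,  0.006,  1.071, -0.056]), 'qd': array([ 0.001, -0.   ,  0.001,  0.001,  0.001, -0.   , -0.002]), 'joint_efforts': array([-1.0000e-03, -5.3237e+01,  2.1000e-02, -2.5130e+01,  1.1000e-02,
        8.0000e-03, -0.0000e+00]), 'ee_pos': array([0.197, 0.619, 0.2  ]), 'orientation': array([-4.830e-01, -3.104e+00,  3.000e-03]), 'wrist_force': array([ 0.319, -0.596, -0.249]), 'torque': array([ 0.033, -0.017,  0.017]), 'grasp_force': np.float64(0.0), 'width': np.float64(0.086)}
top [[482.9   0.  318.4]
 [  0.  482.9 243.2]
 [  0.    0.    1. ]] [[ 0.008 -1.    -0.009]
 [-0.988 -0.007 -0.152]
 [ 0.152  0.011 -0.988]] [-0.008  0.608  1.196]
scene [[465.5   0.  319.9]
 [  0.  465.5 238.3]
 [  0.    0.    1. ]] [[ 0.443  0.896 -0.019]
 [ 0.559 -0.293 -0.776]
 [-0.701  0.333 -0.631]] [-0.266 -0.338  1.599]
```

View pics/top0.png

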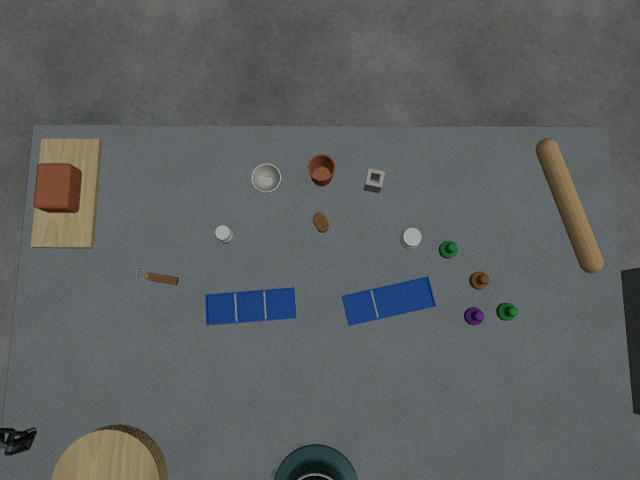

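View pics/scene0.png

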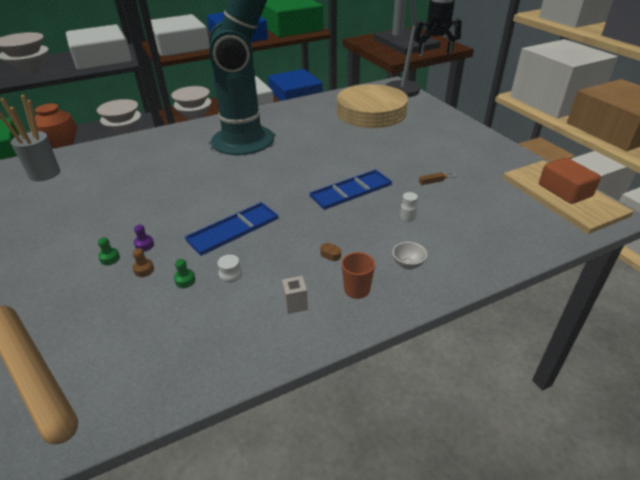

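Top view: three-compartment tray centred near (251,306), two-compartment near (389,301) with its divider near its left end, tall jar (223,233), low jar (411,238), wooden stamp (480,281), rib (321,222), loop tool (158,278) with its loop to the left. The scene view agrees with this.

```bash
cat > h.py <<'E'
import numpy as np,cv2
from scipy.spatial.transform import Rotation as Ro
def ray(s,uv,z,o=None):
    """cast pixels onto plane z; o: obs for wrist camera"""
    p=cv2.undistortPoints(np.array(uv,float).reshape(-1,1,2),s["mtx"],None)[:,0]
    d=np.c_[p,np.ones(len(p))]
    if o is None: c=-s["R"].T@s["t"]; d=d@s["R"]
    else:
        T=np.eye(4);T[:3,:3]=Ro.from_rotvec(o["orientation"]).as_matrix();T[:3,3]=o["ee_pos"]
        T=T@s["T_tool_cam"]; c=T[:3,3]; d=d@T[:3,:3].T
    return c+d*((z-c[2])/d[:,2])[:,None]
def blobs(im,lo,hi,amin=30,amax=1e9):
    m=cv2.inRange(cv2.cvtColor(im,cv2.COLOR_RGB2HSV),lo,hi)
    m=cv2.morphologyEx(m,cv2.MORPH_CLOSE,np.ones((3,3),np.uint8))
    cs,_=cv2.findContours(m,cv2.RETR_EXTERNAL,cv2.CHAIN_APPROX_NONE)
    return [c[:,0] for c in cs if amin<cv2.contourArea(c)<amax]
def to(o,xyz,yaw=None):
    """print turn (units) and then shift in tool axes (units); yaw = world dir of tool y, mod pi"""
    M=Ro.from_rotvec(o["orientation"]).as_matrix()
    y=np.arctan2(M[1,1],M[0,1]); n=0 if yaw is None else (yaw-y+np.pi/2)%np.pi-np.pi/2
    # level tool: z down, tool y at y+n
    a=y+n; ty=np.array([np.cos(a),np.sin(a),0]); tz=np.array([0,0,-1.]); tx=np.cross(ty,tz)
    G=np.c_[tx,ty,tz]; rv=Ro.from_matrix(M.T@G).as_rotvec()
    print("turn",np.round(np.degrees(rv)/10,2),"then shift",np.round(G.T@(np.array(xyz)-o["ee_pos"])/.02,2))
E
python3 - <<'E'
from h import *
s=dict(np.load("top0.npz"));im=s["image"]
for c in blobs(im,(105,120,80),(125,255,255),300):
    (p,wh,a)=cv2.minAreaRect(c.astype(np.float32));print("blue",p,wh,a)
    P=ray(s,cv2.boxPoints((p,wh,a)),.014);r=cv2.minAreaRect((P[:,:2]*1000).astype(np.float32));print(np.round(P[:,:2],3).tolist(),r)
print("white")
for c in blobs(im[150:260,200:440],(0,0,150),(180,50,255)):
    c=c+[200,150];(p,r)=cv2.minEnclosingCircle(c.astype(np.float32));print(p,r,cv2.contourArea(c),[ray(s,[p],z)[0,:2].round(3) for z in(.044,.07)])
print("brown")
for c in blobs(im[200:300,120:500],(3,90,50),(20,255,255)):
    c=c+[120,200];(p,wh,a)=cv2.minAreaRect(c.astype(np.float32));m=c.mean(0)
    P=ray(s,cv2.boxPoints((p,wh,a)),.021);print(p,wh,a,[ray(s,[p],z)[0,:2].round(3) for z in(.0,.021,.06)],cv2.minAreaRect((P[:,:2]*1000).astype(np.float32)))
E
```

```text
blue (249.75357055664062, 305.9197082519531) (30.821529388427734, 90.11210632324219) 85.42607879638672
[[0.477, 0.295], [0.497, 0.061], [0.418, 0.054], [0.398, 0.285]] ((447.5047302246094, 174.41537475585938), (79.44892883300781, 235.42527770996094), 4.993496894836426)
blue (388.4931640625, 300.5697326660156) (31.026952743530273, 89.62356567382812) 77.19573211669922
[[0.476, -0.064], [0.53, -0.291], [0.452, -0.307], [0.399, -0.081]] ((464.4019470214844, -186.37692260742188), (79.69623565673828, 234.24346923828125), 13.081009864807129)
white
(411.7799987792969, 236.77999877929688) 8.909467697143555 218.0 [array([ 0.627, -0.244]), array([ 0.622, -0.239])]
(222.1702117919922, 232.4042510986328) 7.306525707244873 135.5 [array([0.635, 0.247]), array([0.631, 0.241])]
(265.90740966796875, 178.87037658691406) 6.196527004241943 68.5 [array([0.779, 0.137]), array([0.772, 0.133])]
brown
(161.54054260253906, 278.2567443847656) (32.057804107666016, 6.904757499694824) 9.462321281433105 [array([0.519, 0.412]), array([0.517, 0.405]), array([0.514, 0.392])] ((516.932861328125, 405.2154235839844), (85.32270812988281, 17.8808650970459), 81.07083892822266)
(479.5, 280.0) (16.0, 17.0) 90.0 [array([ 0.52 , -0.427]), array([ 0.518, -0.421]), array([ 0.515, -0.408])] ((518.4691162109375, -420.7229919433594), (41.42277526855469, 45.926212310791016), 0.4117061495780945)
(320.3999938964844, 221.8000030517578) (19.677398681640625, 12.521980285644531) 63.43495178222656 [array([ 0.674, -0.008]), array([ 0.669, -0.008]), array([ 0.662, -0.008])] ((669.4547119140625, -7.746891021728516), (53.26477813720703, 33.32353591918945), 26.658605575561523)
```

Run:
```python
from plant import robot
from h import *
o=robot.get_obs();to(o,(.517,-.40,.2),np.pi/2)
s=robot.snapshot("wrist");print(s["T_tool_cam"].round(3),s["mtx"].round(0))
```

```text
turn [-0.01 -0.   -1.77] then shift [-1.598e+01 -5.094e+01  2.000e-02]
[[ 0.    -0.963 -0.271  0.068]
 [ 1.     0.001 -0.002  0.   ]
 [ 0.002 -0.271  0.963 -0.173]
 [ 0.     0.     0.     1.   ]] [[357.   0. 315.]
 [  0. 357. 237.]
 [  0.   0.   1.]]
```

>>> jog_arm(
  moves=[0,0,0,0,0,-0.9,0,0,0,0,0,-0.87,-1,-1,0,0,0,0,-1,-1,0,0,0,0,-1,-1,0,0,0,0,-1,-1,0,0,0,0,-1,-1,0,0,0,0,-1,-1,0,0,0,0,-1,-1,0,0,0,0,-1,-1,0,0,0,0,-1,-1,0,0,0,0,-1,-1,0,0,0,0],
)

```text
t: 1.65
ee_pos: [0.3981, 0.4184, 0.201]
orientation: [0.0, -3.141, 0.001]
wrist_force: [-0.2, -0.3, 0.6]
width: 0.0855
grasp_force: 0.0
```

>>> jog_arm(
  moves=[-1,-1,0,0,0,0,-1,-1,0,0,0,0,-1,-1,0,0,0,0,-1,-1,0,0,0,0,-1,-1,0,0,0,0,-1,-1,0,0,0,0,0,-1,0,0,0,0,0,-1,0,0,0,0,0,-1,0,0,0,0,0,-1,0,0,0,0,0,-1,0,0,0,0,0,-1,0,0,0,0],
)

```text
t: 3.15
ee_pos: [0.5176, 0.178, 0.2014]
orientation: [-0.0, 3.141, 0.0]
wrist_force: [0.3, -0.4, -0.3]
width: 0.0854
grasp_force: 0.0
```

>>> jog_arm(
  moves=[0,-1,0,0,0,0,0,-1,0,0,0,0,0,-1,0,0,0,0,0,-1,0,0,0,0,0,-1,0,0,0,0,0,-1,0,0,0,0,0,-1,0,0,0,0,0,-1,0,0,0,0,0,-1,0,0,0,0,0,-1,0,0,0,0,0,-1,0,0,0,0,0,-1,0,0,0,0],
)

```text
t: 4.65
ee_pos: [0.5174, -0.062, 0.2013]
orientation: [-0.0, 3.141, 0.0]
wrist_force: [-0.2, -0.3, 0.3]
width: 0.0854
grasp_force: 0.0
```

>>> jog_arm(
  moves=[0,-1,0,0,0,0,0,-1,0,0,0,0,0,-1,0,0,0,0,0,-1,0,0,0,0,0,-1,0,0,0,0,0,-1,0,0,0,0,0,-1,0,0,0,0,0,-1,0,0,0,0,0,-1,0,0,0,0,0,-1,0,0,0,0,0,-1,0,0,0,0,0,-1,0,0,0,0],
)

```text
t: 6.15
ee_pos: [0.5174, -0.302, 0.2013]
orientation: [-0.0, 3.141, 0.0]
wrist_force: [-0.1, -1.2, 0.3]
width: 0.0853
grasp_force: 0.0
```

>>> jog_arm(
  moves=[0,-1,0,0,0,0,0,-1,0,0,0,0,0,-1,0,0,0,0,0,0,0,0,0,0],
)

```text
t: 6.65
ee_pos: [0.5169, -0.363, 0.2012]
orientation: [-0.004, -3.141, 0.001]
wrist_force: [1.1, 0.4, -0.1]
width: 0.0855
grasp_force: 0.0
```

Run:
```python
from plant import robot
from h import *
o=robot.get_obs();print(o["t"],o["ee_pos"],o["orientation"])
s=robot.snapshot("wrist");cv2.imwrite("pics/w1.png",s["image"][:,:,::-1])
for c in blobs(s["image"],(3,90,40),(20,255,255),200):
    (p,r)=cv2.minEnclosingCircle(c.astype(np.float32));print(p,r,[ray(s,[p],z,o)[0,:2].round(4) for z in(.02,.062)])
to(o,(.517,-.42,.022),np.pi/2)
```

```text
6.65 [ 0.51690062 -0.36295659  0.20115984] [-4.40581362e-03 -3.14115743e+00  1.39648346e-03]
(103.82098388671875, 463.6111145019531) 33.87621307373047 [array([ 0.8437, -0.6304]), array([ 0.7968, -0.5986])]
(623.1105346679688, 338.9158020019531) 26.401206970214844 [array([ 0.667 , -0.0198]), array([ 0.6411, -0.0605])]
(33.52815246582031, 305.15716552734375) 75.95758056640625 [array([ 0.6249, -0.6718]), array([ 0.604 , -0.6351])]
(258.78662109375, 209.9168243408203) 23.542377471923828 [array([ 0.5195, -0.4207]), array([ 0.5111, -0.4138])]
turn [-0.01 -0.   -0.02] then shift [-0.   -2.85  8.96]
```

View pics/w1.png

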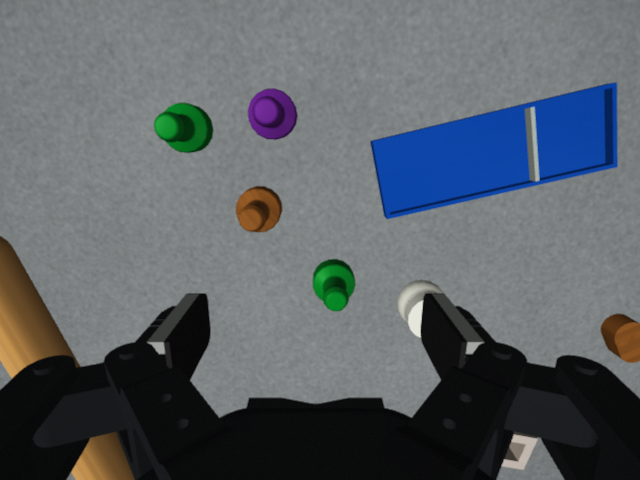

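The wooden stamp is at (259,210) in the wrist view, between the purple stamp at (272,113) and a green one at (333,285), and the fingers have clear room along y.

>>> jog_arm(
  moves=[-0.04,-0.97,0,0,0,0,-0.04,-0.97,0,0,0,0,-0.04,-0.96,0,0,0,0,0,0,1,0,0,0,0,0,1,0,0,0,0,0,1,0,0,0,0,0,1,0,0,0,0,0,1,0,0,0,0,0,1,0,0,0,0,0,1,0,0,0,0,0,1,0,0,0,0,0,0.76,0,0,0],
  fingers=0.35,
  squeeze=30,
)

```text
t: 8.2
ee_pos: [0.5198, -0.4185, 0.0246]
orientation: [-0.0, -3.141, -0.001]
wrist_force: [-0.5, -0.5, -0.2]
width: 0.0556
grasp_force: 0.0
```

>>> jog_arm(
  moves=[0,0,0,0,0,0,0,0,0,0,0,0,0,0,0,0,0,0,0,0,0,0,0,0,0,0,0,0,0,0,0,0,0,0,0,0],
  fingers=1,
)

```text
t: 8.95
ee_pos: [0.5203, -0.4189, 0.0265]
orientation: [-0.0, 3.141, -0.001]
wrist_force: [0.4, -0.5, 1.3]
width: 0.021
grasp_force: 28.1
```

Run:
```python
from plant import robot
from h import *
o=robot.get_obs();print(o["ee_pos"],o["width"],o["grasp_force"],o["wrist_force"])
to(o,(.4475,.1744,.2))
```

```text
[ 0.52025953 -0.41890797  0.02645678] 0.020960902685556206 28.08228945796145 [ 0.3795727  -0.54511872  1.26309224]
turn [-0.  0.  0.] then shift [ 3.64 29.67 -8.68]
```

>>> jog_arm(
  moves=[0,0,-1,0,0,0,0,0,-1,0,0,0,0,0,-1,0,0,0,0,0,-1,0,0,0,0,0,-1,0,0,0,0,0,-1,0,0,0,0,0,-1,0,0,0,0.9,1,0,0,0,0,0.9,1,0,0,0,0,0.9,1,0,0,0,0,0.9,1,0,0,0,0,0,1,0,0,0,0],
)

```text
t: 10.45
ee_pos: [0.4471, -0.3185, 0.1668]
orientation: [0.003, 3.141, 0.0]
wrist_force: [1.0, 0.2, -0.9]
width: 0.0209
grasp_force: 27.8
```

>>> jog_arm(
  moves=[0,1,0,0,0,0,0,1,0,0,0,0,0,1,0,0,0,0,0,1,0,0,0,0,0,1,0,0,0,0,0,1,0,0,0,0,0,1,0,0,0,0,0,1,0,0,0,0,0,1,0,0,0,0,0,1,0,0,0,0,0,1,0,0,0,0,0,1,0,0,0,0],
)

```text
t: 11.95
ee_pos: [0.449, -0.0774, 0.1666]
orientation: [-0.001, 3.14, 0.0]
wrist_force: [-0.5, -0.1, -0.8]
width: 0.0209
grasp_force: 27.8
```

>>> jog_arm(
  moves=[0,1,0,0,0,0,0,1,0,0,0,0,0,1,0,0,0,0,0,1,0,0,0,0,0,1,0,0,0,0,0,1,0,0,0,0,0,1,0,0,0,0,0,1,0,0,0,0,0,1,0,0,0,0,0,1,0,0,0,0,0,0,0,0,0,0,0,0,0,0,0,0],
)

```text
t: 13.45
ee_pos: [0.4482, 0.121, 0.1662]
orientation: [0.0, 3.141, -0.0]
wrist_force: [-0.3, -0.6, -0.3]
width: 0.0208
grasp_force: 27.8
```

Run:
```python
from plant import robot
from h import *
o=robot.get_obs();print(o["t"],o["ee_pos"],o["width"],o["grasp_force"])
s=robot.snapshot("wrist");cv2.imwrite("pics/w2.png",s["image"][:,:,::-1])
for c in blobs(s["image"],(105,120,40),(125,255,255),2000):
    P=ray(s,c,.014,o);r=cv2.minAreaRect((P[:,:2]*1000).astype(np.float32));print(r)
```

```text
13.45 [0.44824464 0.12095553 0.16624128] 0.02079257332049376 27.813183975813445
((452.30859375, -131.09628295898438), (80.2046890258789, 133.61817932128906), 13.127036094665527)
((448.27587890625, 172.99493408203125), (81.03684997558594, 231.94088745117188), 5.020946025848389)
```

View pics/w2.png

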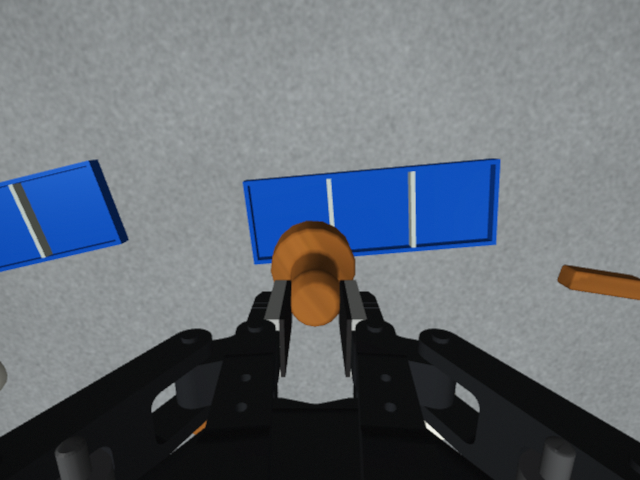

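Stamp held upright at (313,270). Tray three is at (248–499, 158–263), with the middle compartment centred near (372,212).

>>> jog_arm(
  moves=[0,0.9,0,0,0,0,0,0.9,0,0,0,0,0,0.83,0,0,0,0,0,0,1,0,0,0,0,0,1,0,0,0,0,0,1,0,0,0,0,0,1,0,0,0,0,0,1,0,0,0,0,0,1,0,0,0,0,0,0.5,0,0,0,0,0,0.2,0,0,0],
)

```text
t: 14.88
ee_pos: [0.448, 0.1737, 0.0318]
orientation: [-0.001, -3.141, 0.0]
wrist_force: [0.4, 0.0, -0.2]
width: 0.0209
grasp_force: 27.8
```

>>> jog_arm(
  moves=[0,0,0.05,0,0,0,0,0,0,0,0,0,0,0,0,0,0,0],
)

```text
t: 15.25
ee_pos: [0.4484, 0.1741, 0.0316]
orientation: [-0.0, 3.141, 0.001]
wrist_force: [-1.0, 0.2, -0.5]
width: 0.0206
grasp_force: 27.8
```

Run:
```python
from plant import robot
from h import *
o=robot.get_obs();print(o["t"],o["ee_pos"],o["wrist_force"])
```

```text
15.25 [0.44835271 0.17405238 0.03157096] [-0.975959    0.24296699 -0.54698554]
```

>>> jog_arm(
  moves=[0,0,0.06,0,0,0,0,0,0,0,0,0,0,0,0,0,0,0],
)

```text
t: 15.62
ee_pos: [0.4484, 0.1739, 0.0303]
orientation: [0.0, 3.141, 0.0]
wrist_force: [-1.2, -0.9, 4.9]
width: 0.0207
grasp_force: 29.1
```

>>> jog_arm(
  moves=[0,0,0,0,0,0,0,0,0,0,0,0,0,0,0,0,0,0,0,0,-0.3,0,0,0,0,0,-1,0,0,0,0,0,-1,0,0,0,0,0,-1,0,0,0,0,0,-1,0,0,0,0,0,-1,0,0,0,0,0,-1,0,0,0,0,0,-1,0,0,0,0,0,-1,0,0,0],
  fingers=0.4,
)

```text
t: 17.12
ee_pos: [0.4479, 0.1738, 0.1969]
orientation: [-0.0, 3.141, 0.0]
wrist_force: [0.2, -0.4, 0.3]
width: 0.0513
grasp_force: 0.0
```

>>> jog_arm(
  moves=[-1,0.25,0,0,0,0,-1,0.25,0,0,0,0,-1,0.25,0,0,0,0,-1,0.25,0,0,0,0,-1,0.25,0,0,0,0,-1,0.25,0,0,0,0,-1,0.25,0,0,0,0,-0.5,0.25,0,0,0,0,0,0,0,0,0,0,0,0,0,0,0,0],
  fingers=0,
)

```text
t: 18.38
ee_pos: [0.5973, 0.2138, 0.1959]
orientation: [0.0, -3.141, 0.0]
wrist_force: [0.3, -0.8, 0.5]
width: 0.0854
grasp_force: 0.0
```

Run:
```python
from plant import robot
from h import *
o=robot.get_obs();print(o["t"],o["ee_pos"],o["width"])
s=robot.snapshot("wrist");cv2.imwrite("pics/w3.png",s["image"][:,:,::-1])
for c in blobs(s["image"],(0,0,140),(180,50,255),200):
    (p,r)=cv2.minEnclosingCircle(c.astype(np.float32));print(p,r,cv2.boundingRect(c),[ray(s,[p],z,o)[0,:2].round(4) for z in(0,.07)])
```

```text
18.375 [0.59726811 0.21378805 0.19587888] 0.085383903850308
(244.90789794921875, 381.47369384765625) 36.67750930786133 (209, 351, 73, 60) [array([0.8145, 0.1281]), array([0.7604, 0.1444])]
(343.2241516113281, 252.84483337402344) 26.94329071044922 (323, 229, 45, 51) [array([0.6504, 0.2437]), array([0.6274, 0.238 ])]
(229.0, 46.5) 44.05971908569336 (221, 3, 16, 88) [array([0.4476, 0.1325]), array([0.4631, 0.1479])]
```

View pics/w3.png

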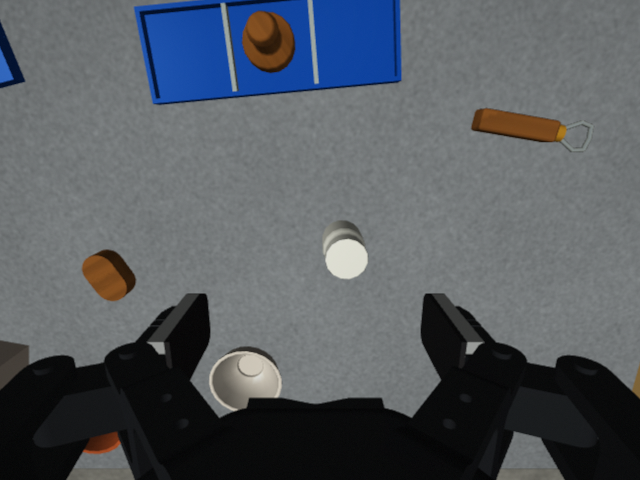

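Stamp stands in the middle compartment at (268,40). The tall jar's lid is at (346,258), the rib at (108,275), the loop tool at (517,124) with its loop to the right, and the bowl at (245,380), which is well clear.

Run:
```python
from plant import robot
from h import *
o=robot.get_obs()
s=robot.snapshot("wrist");im=s["image"]
m=blobs(im[200:300,300:400],(0,0,205),(180,50,255),200)
for c in m:
    c=c+[300,200];p,r=cv2.minEnclosingCircle(c.astype(np.float32));P=ray(s,[p],.07,o)[0];print(p,r,P)
    to(o,(P[0],P[1],.027))
for c in blobs(im,(3,90,40),(22,255,255),500):
    if cv2.boundingRect(c)[1]>290: continue
    P=ray(s,c,.021,o);print(cv2.boundingRect(c),cv2.minAreaRect((P[:,:2]*1000).astype(np.float32)))
```

```text
(346.337890625, 258.8226318359375) 20.506235122680664 [0.63305124 0.24095779 0.07      ]
turn [-0. -0. -0.] then shift [-1.79  1.36  8.45]
(82, 250, 53, 51) ((668.5103149414062, -2.5326690673828125), (53.156490325927734, 46.43891906738281), 29.268508911132812)
(472, 108, 95, 34) ((518.8372802734375, 403.4153747558594), (88.65786743164062, 20.64716911315918), 80.9001693725586)
(243, 11, 51, 60) ((447.9682312011719, 171.90696716308594), (44.805171966552734, 45.40440368652344), 84.16016387939453)
```

>>> jog_arm(
  moves=[-0.9,0.68,0,0,0,0,-0.85,0.68,0,0,0,0,0,0,0,0,0,0,0,0,1,0,0,0,0,0,1,0,0,0,0,0,1,0,0,0,0,0,1,0,0,0,0,0,1,0,0,0,0,0,1,0,0,0,0,0,1,0,0,0,0,0,1,0,0,0,0,0,0.9,0,0,0],
)

```text
t: 19.98
ee_pos: [0.6329, 0.241, 0.0165]
orientation: [0.0, -3.141, 0.0]
wrist_force: [-0.9, 0.5, 0.4]
width: 0.0855
grasp_force: 0.0
```

>>> jog_arm(
  moves=[0,0,0,0,0,0,0,0,0,0,0,0,0,0,0,0,0,0,0,0,0,0,0,0,0,0,0,0,0,0,0,0,0,0,0,0],
  fingers=1,
)

```text
t: 20.72
ee_pos: [0.6339, 0.2415, 0.019]
orientation: [-0.0, 3.14, 0.001]
wrist_force: [0.4, 0.5, 5.6]
width: 0.0372
grasp_force: 30.7
```

Run:
```python
from plant import robot
from h import *
o=robot.get_obs();print(o["t"],o["ee_pos"],o["width"],o["grasp_force"],o["wrist_force"])
c=np.array([.448,.1735]);a=np.radians(95);d=np.array([np.cos(a),np.sin(a)])
print(c+.076*d,c-.076*d);to(o,(*(c+.076*d),.15))
```

```text
20.725 [0.63392782 0.24146586 0.01903654] 0.037182422534736775 30.683659315109253 [0.38618122 0.45203821 5.62624108]
[0.44137616 0.2492108 ] [0.45462384 0.0977892 ]
turn [ 0.01  0.01 -0.  ] then shift [ 9.63  0.39 -6.55]
```

>>> jog_arm(
  moves=[0,0,-1,0,0,0,0,0,-1,0,0,0,0,0,-1,0,0,0,0,0,-1,0,0,0,0,0,-1,0,0,0,1,0.04,0,0,0,0,1,0.04,0,0,0,0,1,0.04,0,0,0,0,1,0.04,0,0,0,0,1,0.04,0,0,0,0,1,0.04,0,0,0,0,1,0.04,0,0,0,0],
)

```text
t: 22.22
ee_pos: [0.4925, 0.2468, 0.1188]
orientation: [-0.0, 3.141, 0.001]
wrist_force: [-0.2, -0.5, -0.7]
width: 0.0374
grasp_force: 30.5
```

>>> jog_arm(
  moves=[1,0.04,0,0,0,0,1,0.04,0,0,0,0,0.6,0.04,0,0,0,0,0,0,0,0,0,0,0,0,1,0,0,0,0,0,1,0,0,0,0,0,1,0,0,0,0,0,1,0,0,0,0,0,0.6,0,0,0,0,0,0,0,0,0],
)

```text
t: 23.48
ee_pos: [0.4411, 0.2487, 0.0253]
orientation: [-0.001, -3.141, 0.001]
wrist_force: [0.2, -0.3, -0.4]
width: 0.037
grasp_force: 30.5
```

Run:
```python
from plant import robot
from h import *
o=robot.get_obs();print(o["t"],o["ee_pos"],o["width"],o["grasp_force"],o["wrist_force"])
to(o,(.4415,.249,.0225))
```

```text
23.475 [0.44107451 0.24868674 0.02528463] 0.0370404337397996 30.472564101219177 [ 0.18795525 -0.33985887 -0.37348138]
turn [-0.01 -0.01 -0.  ] then shift [-0.02  0.02  0.14]
```

>>> jog_arm(
  moves=[0,0,0.13,0,0,0,0,0,0,0,0,0],
)

```text
t: 23.72
ee_pos: [0.4414, 0.2493, 0.0238]
orientation: [-0.0, 3.141, 0.001]
wrist_force: [-0.3, -0.1, -0.9]
width: 0.037
grasp_force: 30.5
```

>>> jog_arm(
  moves=[0,0,0,0,0,0,0,0,0,0,0,0,0,0,0,0,0,0,0,0,-0.5,0,0,0,0,0,-1,0,0,0,0,0,-1,0,0,0,0,0,-1,0,0,0,0,0,-1,0,0,0,0,0,-1,0,0,0,0,0,-1,0,0,0,0,0,-1,0,0,0,0,0,-1,0,0,0],
  fingers=0.42,
)

```text
t: 25.22
ee_pos: [0.4409, 0.249, 0.1947]
orientation: [-0.0, 3.141, 0.001]
wrist_force: [1.0, 0.1, 0.2]
width: 0.0495
grasp_force: 0.0
```

>>> jog_arm(
  moves=[-1,-1,0,0,0,0,-1,-1,0,0,0,0,-1,-1,0,0,0,0,-1,-1,0,0,0,0,-1,-1,0,0,0,0,-1,-1,0,0,0,0,-1,-1,0,0,0,0,-0.5,-1,0,0,0,0,0,-1,0,0,0,0,0,-1,0,0,0,0,0,-1,0,0,0,0,0,-1,0,0,0,0],
  fingers=0,
)

```text
t: 26.72
ee_pos: [0.5908, 0.0079, 0.1935]
orientation: [-0.0, 3.141, 0.0]
wrist_force: [-0.8, -0.6, -0.1]
width: 0.0856
grasp_force: 0.0
```

>>> jog_arm(
  moves=[0,-1,0,0,0,0,0,-1,0,0,0,0,0,-1,0,0,0,0,0,-1,0,0,0,0,0,-1,0,0,0,0,0,-1,0,0,0,0,0,-1,0,0,0,0,0,-1,0,0,0,0,0,-1,0,0,0,0,0,-0.7,0,0,0,0,0,0,0,0,0,0,0,0,0,0,0,0],
)

```text
t: 28.22
ee_pos: [0.5911, -0.184, 0.1932]
orientation: [0.002, -3.141, -0.001]
wrist_force: [0.1, -0.4, -0.5]
width: 0.0854
grasp_force: 0.0
```

Run:
```python
from plant import robot
from h import *
o=robot.get_obs();print(o["t"],o["ee_pos"],o["width"])
s=robot.snapshot("wrist");im=s["image"];cv2.imwrite("pics/w4.png",im[:,:,::-1])
for v in(140,205):
  for c in blobs(im,(0,0,v),(180,50,255),200):
    p,r=cv2.minEnclosingCircle(c.astype(np.float32));P=ray(s,[p],.044,o)[0];print(v,p,r,cv2.boundingRect(c),P)
to(o,(.625,-.243,.014))
for c in blobs(im,(105,120,40),(125,255,255),2000):
    P=ray(s,c,.014,o);r=cv2.minAreaRect((P[:,:2]*1000).astype(np.float32));print(r)
```

```text
28.225 [ 0.59114864 -0.18399828  0.19316033] 0.08537563815082504
140 (351.5, 393.0) 25.480484008789062 (327, 378, 50, 23) [ 0.78660216 -0.14529556  0.044     ]
140 (619.0, 379.5) 26.575464248657227 (599, 358, 41, 40) [0.76907202 0.13643745 0.044     ]
140 (251.60000610351562, 247.8000030517578) 28.57280731201172 (226, 220, 51, 57) [ 0.62409054 -0.24452707  0.044     ]
140 (353.5, 59.0) 42.851585388183594 (345, 17, 19, 85) [ 0.46116597 -0.15300131  0.044     ]
205 (251.11679077148438, 252.27008056640625) 24.49199104309082 (227, 230, 49, 46) [ 0.62854052 -0.24519503  0.044     ]
turn [ 0. -0.  0.] then shift [-1.69 -2.95  8.96]
((456.75640869140625, 80.34934997558594), (80.1243667602539, 64.24181365966797), 4.9899821281433105)
((464.8819885253906, -186.4251708984375), (81.22413635253906, 232.23873901367188), 13.092968940734863)
```

View pics/w4.png

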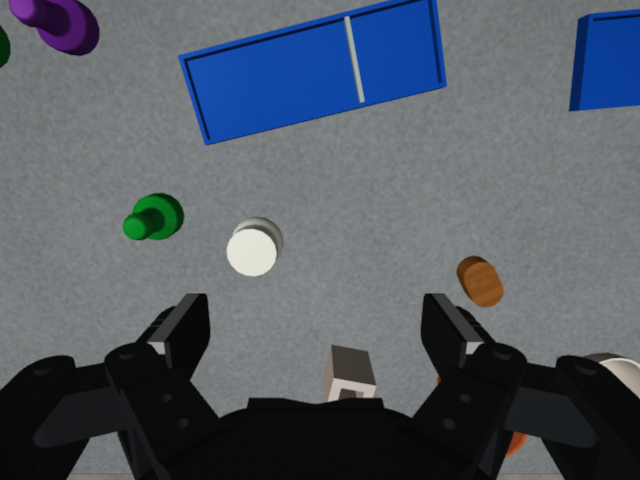

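The low jar's lid is at (251,252), its body just behind it, and the nearest green stamp is at (155,217), clear of the fingers.

>>> jog_arm(
  moves=[-0.9,-1,0,0,0,0,-0.9,-1,0,0,0,0,-0.05,-1,1,0,0,0,0,-0.03,1,0,0,0,0,0,1,0,0,0,0,0,1,0,0,0,0,0,1,0,0,0,0,0,1,0,0,0,0,0,1,0,0,0,0,0,1,0,0,0,0,0,1,0,0,0,0,0,0.1,0,0,0],
)

```text
t: 29.78
ee_pos: [0.6267, -0.245, 0.0091]
orientation: [-0.0, -3.138, -0.002]
wrist_force: [0.3, 0.7, 1.4]
width: 0.0854
grasp_force: 0.0
```

>>> jog_arm(
  moves=[0,0,0,0,0,0,0,0,0,0,0,0,0,0,0,0,0,0,0,0,0,0,0,0,0,0,0,0,0,0,0,0,0,0,0,0],
  fingers=1,
)

```text
t: 30.52
ee_pos: [0.6305, -0.2459, 0.0142]
orientation: [-0.001, 3.136, -0.002]
wrist_force: [-0.2, 0.9, 8.9]
width: -0.0001
grasp_force: 4.1
```

Run:
```python
from plant import robot
from h import *
o=robot.get_obs();print(o["t"],o["ee_pos"],o["width"],o["grasp_force"],o["wrist_force"])
to(o,(.4546,.0978,.11))
```

```text
30.525 [ 0.63050932 -0.24589608  0.01416231] -0.00013458580265521752 4.068033151561394 [-0.20104162  0.92010246  8.87448832]
turn [-0.01  0.03  0.  ] then shift [ 8.79 17.19 -4.79]
```

Run:
```python
from plant import robot
from h import *
s=robot.snapshot("top");t=s["image"][180:330,190:520,::-1]
c=robot.snapshot("scene")["image"][150:330,80:440,::-1]
t=cv2.resize(t,None,fx=2,fy=2);c=cv2.resize(c,(660,330))
cv2.imwrite("pics/m5.png",np.vstack([t[:,:660],c])[:600])
```

```text
(no output)
```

View pics/m5.png

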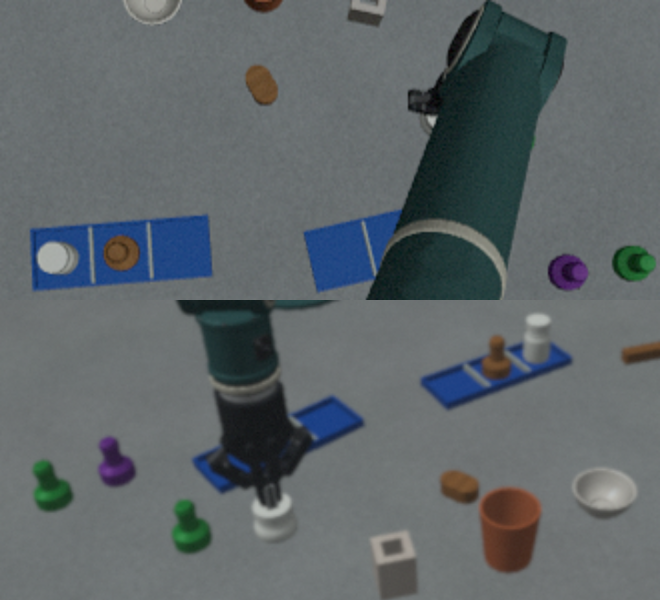

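The two images show the fingers shut just behind the low jar's lid, near (270,500) in the lower picture, so the jar slipped out. It is still upright. I'll rise and look again.

>>> jog_arm(
  moves=[0,0,-0.5,0,0,0,0,0,-1,0,0,0,0,0,-1,0,0,0,0,0,-1,0,0,0,0,0,-1,0,0,0,0,0,-1,0,0,0,0,0,-1,0,0,0,0,0,-1,0,0,0,0.5,0,-1,0,0,0,1,0,-0.5,0,0,0,0,0,0,0,0,0],
)

```text
t: 32.0
ee_pos: [0.5971, -0.2464, 0.193]
orientation: [0.002, 3.14, -0.001]
wrist_force: [1.4, 1.1, -0.9]
width: -0.0001
grasp_force: 0.0
```

Run:
```python
from plant import robot
from h import *
o=robot.get_obs();print(o["t"],o["ee_pos"],o["orientation"],o["width"])
s=robot.snapshot("wrist");im=s["image"];cv2.imwrite("pics/w6.png",im[:,:,::-1])
for v in(140,205):
  for c in blobs(im,(0,0,v),(180,50,255),200):
    p,r=cv2.minEnclosingCircle(c.astype(np.float32));print(v,p,r,cv2.boundingRect(c),ray(s,[p],.044,o)[0],ray(s,[p],.01,o)[0])
```

```text
32.0 [ 0.59707599 -0.24636866  0.19299976] [ 2.32783786e-03  3.14023519e+00 -8.38907949e-04] -0.00010068492445377876
140 (432.5, 393.0) 17.356653213500977 (421, 380, 26, 27) [ 0.79283235 -0.12179124  0.044     ] [ 0.8207432  -0.10866461  0.01      ]
140 (315.5, 390.0) 12.816105842590332 (310, 378, 12, 25) [ 0.78915803 -0.24684421  0.044     ] [ 0.81668083 -0.24692419  0.01      ]
140 (319.5, 278.5) 323.4664611816406 (0, 67, 640, 337) [ 0.66131749 -0.24283658  0.044     ] [ 0.6753393  -0.24249332  0.01      ]
140 (223.5, 59.0) 27.986703872680664 (205, 37, 45, 50) [ 0.46726558 -0.32221583  0.044     ] [ 0.46079394 -0.33025566  0.01      ]
140 (423.0, 51.0) 43.28982162475586 (417, 8, 15, 87) [ 0.46162489 -0.15868238  0.044     ] [ 0.45455755 -0.14945176  0.01      ]
140 (309.0, 17.0) 41.10970687866211 (268, 0, 83, 34) [ 0.43683382 -0.25168371  0.044     ] [ 0.42714833 -0.25227478  0.01      ]
205 (316.20208740234375, 242.7286376953125) 27.10435676574707 (293, 220, 50, 50) [ 0.62510296 -0.24601786  0.044     ] [ 0.63530022 -0.24601057  0.01      ]
```

View pics/w6.png

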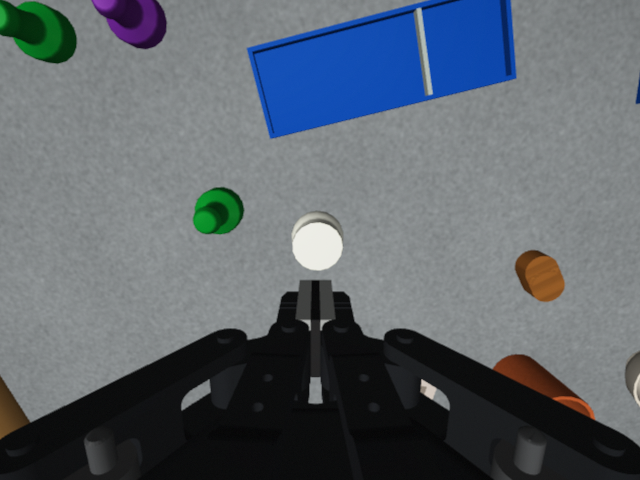

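Run:
```python
from plant import robot
from h import *
s=dict(np.load("scene0.npz"))
for X in [(.6305,-.246,.014),(.6305,-.246,.03),(.6305,-.246,.044),(.6305,-.246,.06),(.627,-.246,0),(.627,-.246,.044),(.60,-.246,.014),(.59,-.246,.03)]:
    c=s["R"]@np.array(X)+s["t"];p=s["mtx"]@c;p=p[:2]/p[2];print(X,p.round(1),"crop",((p-[80,150])*1.833+[0,300]).round(0))
s=robot.snapshot("scene");im=s["image"];cv2.imwrite("pics/s7.png",cv2.resize(im[220:320,160:300,::-1],None,fx=5,fy=5,interpolation=cv2.INTER_CUBIC))
```

```text
(0.6305, -0.246, 0.014) [229.2 271.5] crop [274. 523.]
(0.6305, -0.246, 0.03) [228.2 266.3] crop [272. 513.]
(0.6305, -0.246, 0.044) [227.3 261.8] crop [270. 505.]
(0.6305, -0.246, 0.06) [226.3 256.4] crop [268. 495.]
(0.627, -0.246, 0) [229.6 275. ] crop [274. 529.]
(0.627, -0.246, 0.044) [226.9 260.8] crop [269. 503.]
(0.6, -0.246, 0.014) [225.2 263.5] crop [266. 508.]
(0.59, -0.246, 0.03) [222.9 255.9] crop [262. 494.]
```

View pics/s7.png

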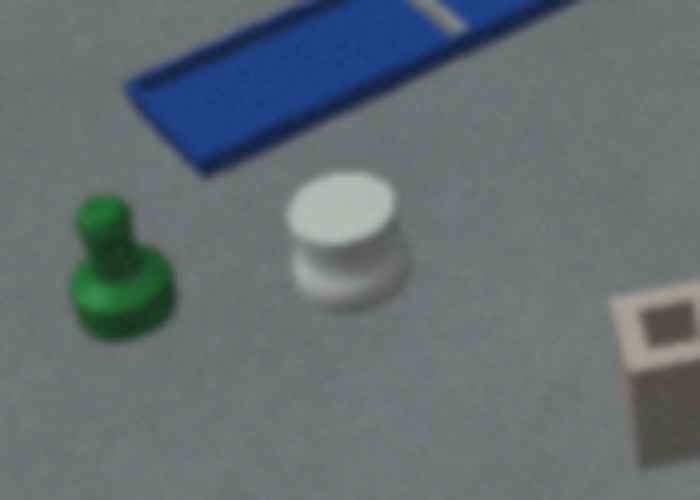

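In the close-up the low jar stands upright and unmoved: lid at (342,210), wider foot at (352,270). I'll retry lower, closing in steps.

>>> jog_arm(
  moves=[-0.5,0.02,0,0,0,0,-0.5,0.02,0,0,0,0,-0.5,0,0,0,0,0,0,0,1,0,0,0,0,0,1,0,0,0,0,0,1,0,0,0,0,0,1,0,0,0,0,0,1,0,0,0,0,0,1,0,0,0,0,0,1,0,0,0,0,0,1,0,0,0,0,0,1,0,0,0],
  fingers=0,
)

```text
t: 33.6
ee_pos: [0.6281, -0.2447, 0.01]
orientation: [-0.0, 3.141, 0.0]
wrist_force: [0.6, 0.1, 0.6]
width: 0.0853
grasp_force: 0.0
```

>>> jog_arm(
  moves=[0,0,0.35,0,0,0,0,0,0,0,0,0,0,0,0,0,0,0],
  fingers=0.3,
)

```text
t: 33.98
ee_pos: [0.6287, -0.245, 0.0051]
orientation: [0.0, 3.14, -0.001]
wrist_force: [-0.2, -0.0, 0.7]
width: 0.0599
grasp_force: 0.0
```

>>> jog_arm(
  moves=[0,0,0,0,0,0,0,0,0,0,0,0,0,0,0,0,0,0],
  fingers=0.44,
  squeeze=25,
)

```text
t: 34.35
ee_pos: [0.6287, -0.2449, 0.0053]
orientation: [-0.0, 3.14, -0.0]
wrist_force: [-0.7, -0.0, 5.1]
width: 0.0478
grasp_force: 4.0
```

>>> jog_arm(
  moves=[0,0,0,0,0,0,0,0,0,0,0,0],
  fingers=0.5,
)

```text
t: 34.6
ee_pos: [0.6287, -0.2449, 0.0055]
orientation: [-0.0, 3.14, -0.0]
wrist_force: [-1.6, 0.5, 7.8]
width: 0.0463
grasp_force: 24.6
```

>>> jog_arm(
  moves=[0,0,0,0,0,0,0,0,0,0,0,0],
  fingers=0.55,
)

```text
t: 34.85
ee_pos: [0.6287, -0.2449, 0.0055]
orientation: [-0.0, 3.14, -0.0]
wrist_force: [-1.2, 1.0, 7.8]
width: 0.0464
grasp_force: 24.6
```

>>> jog_arm(
  moves=[0,0,-0.3,0,0,0,0,0,-0.5,0,0,0,0,0,-0.7,0,0,0,0,0,-1,0,0,0,0,0,-1,0,0,0,0,0,-1,0,0,0,0,0,-1,0,0,0,0,0,0,0,0,0],
  squeeze=32,
)

```text
t: 35.85
ee_pos: [0.6295, -0.2453, 0.1169]
orientation: [-0.0, 3.137, -0.002]
wrist_force: [0.8, -0.2, -2.1]
width: 0.046
grasp_force: 33.1
```

Run:
```python
from plant import robot
from h import *
o=robot.get_obs();print(o["t"],o["ee_pos"],o["width"],o["grasp_force"],o["wrist_force"])
to(o,(.4546,.0978,.11))
s=robot.snapshot("wrist");im=s["image"];cv2.imwrite("pics/w8.png",im[:,:,::-1])
```

```text
35.85 [ 0.62946044 -0.24528754  0.11686423] 0.046027003349844144 33.11269283294678 [ 0.76399858 -0.2056412  -2.142415  ]
turn [-0.01  0.02  0.  ] then shift [ 8.74 17.16  0.34]
```

View pics/w8.png

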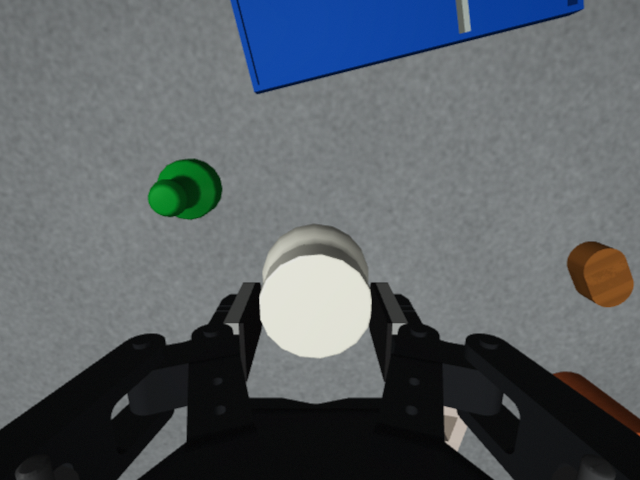

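The low jar is held upright between the pads, lid centred at (315,305). It goes over the tray next, then a 40° turn so the fingers drop towards the compartment's corners.

>>> jog_arm(
  moves=[0.97,1,0,0,0,0,0.97,1,0,0,0,0,0.97,1,0,0,0,0,0.97,1,0,0,0,0,0.97,1,0,0,0,0,0.97,1,0,0,0,0,0.97,1,0,0,0,0,0.97,1,0,0,0,0,0.97,1,0,0,0,0,0,1,0,0,0,0,0,1,0,0,0,0,0,1,0,0,0,0],
)

```text
t: 37.4
ee_pos: [0.4526, -0.0041, 0.1136]
orientation: [0.0, -3.14, 0.0]
wrist_force: [0.2, 0.2, -2.2]
width: 0.0464
grasp_force: 33.2
```

>>> jog_arm(
  moves=[0,1,0,0,0,0,0,1,0,0,0,0,0,1,0,0,0,0,0,1,0,0,0,0,0,1,0,0,0,0,0,0.16,0,0,0,0,0,0,0,0,0,1,0,0,0,0,0,1,0,0,0,0,0,1,0,0,0,0,0,1,0,0,0,0,0,0,0,0,0,0,0,0],
)

```text
t: 38.9
ee_pos: [0.4532, 0.098, 0.1141]
orientation: [-1.071, -2.953, 0.001]
wrist_force: [-2.1, 0.3, -0.9]
width: 0.0462
grasp_force: 33.2
```

Run:
```python
from plant import robot
from h import *
o=robot.get_obs();print(o["t"],o["ee_pos"],o["orientation"],o["width"],o["grasp_force"],o["wrist_force"])
to(o,(.4546,.0978,.0105),np.radians(50))
```

```text
38.9 [0.45322841 0.09803072 0.11410205] [-1.07069690e+00 -2.95322134e+00  6.20720051e-04] 0.046232184454842576 33.21753680706024 [-2.0934935   0.26743246 -0.90277442]
turn [-0.   -0.    0.01] then shift [-0.06  0.04  5.18]
```

>>> jog_arm(
  moves=[-0.06,0.04,1,0,0,0,0,0,1,0,0,0,0,0,1,0,0,0,0,0,1,0,0,0,0,0,0.7,0,0,0,0,0,0.2,0,0,0,0,0,0,0,0,0],
)

```text
t: 39.78
ee_pos: [0.455, 0.0982, 0.0164]
orientation: [1.074, 2.952, 0.0]
wrist_force: [0.2, -0.4, -1.1]
width: 0.0462
grasp_force: 33.3
```

>>> jog_arm(
  moves=[0,0,0.13,0,0,0,0,0,0.1,0,0,0,0,0,0,0,0,0],
)

```text
t: 40.15
ee_pos: [0.4549, 0.0984, 0.0118]
orientation: [1.074, 2.952, 0.0]
wrist_force: [0.1, -0.3, -1.5]
width: 0.0463
grasp_force: 33.3
```

>>> jog_arm(
  moves=[0,0,0.08,0,0,0,0,0,0,0,0,0],
)

```text
t: 40.4
ee_pos: [0.4548, 0.0983, 0.01]
orientation: [-1.074, -2.952, 0.0]
wrist_force: [0.4, 0.1, -1.5]
width: 0.0464
grasp_force: 33.3
```

>>> jog_arm(
  moves=[0,0,0.04,0,0,0,0,0,0,0,0,0],
)

```text
t: 40.65
ee_pos: [0.4549, 0.0984, 0.0096]
orientation: [-1.074, -2.952, -0.0]
wrist_force: [-2.0, -1.2, 3.5]
width: 0.0468
grasp_force: 33.8
```

>>> jog_arm(
  moves=[0,0,0,0,0,0,0,0,0,0,0,0,0,0,-0.2,0,0,0,0,0,-0.5,0,0,0,0,0,-1,0,0,0,0,0,-1,0,0,0,0,0,-1,0,0,0.95,0,0,-1,0,0,1,0,0,-1,0,0,1,0,0,-1,0,0,1,0,0,-1,0,0,1,0,0,-1,0,0,0.95],
  fingers=0.4,
)

```text
t: 42.15
ee_pos: [0.4547, 0.0983, 0.1846]
orientation: [-2.394, -2.034, -0.001]
wrist_force: [0.3, 1.2, -0.2]
width: 0.051
grasp_force: 0.0
```

>>> jog_arm(
  moves=[1,0,0,0,0,0,1,0,0,0,0,0,1,0,0,0,0,0,1,0,0,0,0,0,1,0,0,0,0,0,1,0,0,0,0,0,1,0,0,0,0,0,1,0,0,0,0,0,1,0.1,0,0,0,0,1,0.2,0,0,0,0,1,0.2,0,0,0,0,1,0.2,0,0,0,0],
)

```text
t: 43.65
ee_pos: [0.5066, 0.3345, 0.1832]
orientation: [2.389, 2.04, 0.0]
wrist_force: [0.4, 0.2, -0.8]
width: 0.0511
grasp_force: 0.0
```

>>> jog_arm(
  moves=[1,0,0,0,0,0,1,0,0,0,0,0,1,0,0,0,0,0,0,0,0,0,0,0,0,0,0,0,0,0],
)

```text
t: 44.28
ee_pos: [0.5156, 0.3917, 0.1831]
orientation: [2.389, 2.039, -0.001]
wrist_force: [0.8, 0.3, -0.1]
width: 0.0511
grasp_force: 0.0
```

Run:
```python
from plant import robot
from h import *
o=robot.get_obs();print(o["t"],o["ee_pos"],o["orientation"],o["width"])
s=robot.snapshot("wrist");im=s["image"];cv2.imwrite("pics/w9.png",im[:,:,::-1])
for c in blobs(im,(3,90,40),(25,255,255),500):
    b=cv2.boundingRect(c)
    P=ray(s,c,.022,o);r=cv2.minAreaRect((P[:,:2]*1000).astype(np.float32));print(b,r)
to(o,(.518,.404,.008),np.radians(-9))
```

```text
44.275 [0.5155799  0.39167144 0.18310938] [ 2.38898873e+00  2.03938607e+00 -1.14365208e-03] 0.051079446195019466
(306, 148, 21, 88) ((519.1829833984375, 408.0229797363281), (82.22966003417969, 18.519241333007812), 80.58184051513672)
turn [-0.    0.01 -0.  ] then shift [0.63 0.02 8.76]
```

View pics/w9.png

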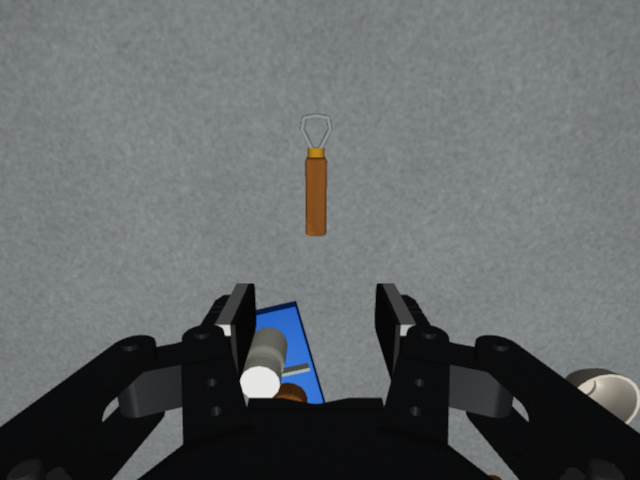

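The loop tool's handle spans (306–326, 150–235) with the loop above it, aligned with the fingers. Two of the decorating kit pieces show in tray three at the bottom.

>>> jog_arm(
  moves=[0.4,0.03,0,0,0,0,0.38,0.02,0,0,0,0,0,0,1,0,0,0,0,0,1,0,0,0,0,0,1,0,0,0,0,0,1,0,0,0,0,0,1,0,0,0,0,0,1,0,0,0,0,0,1,0,0,0,0,0,1,0,0,0,0,0,0.7,0,0,0,0,0,0.28,0,0,0],
)

```text
t: 45.82
ee_pos: [0.5187, 0.4073, 0.0025]
orientation: [2.389, 2.04, -0.002]
wrist_force: [0.4, -0.3, -0.4]
width: 0.0513
grasp_force: 0.0
```

>>> jog_arm(
  moves=[0,0,0,0,0,0,0,0,0,0,0,0,0,0,0,0,0,0,0,0,0,0,0,0,0,0,0,0,0,0],
  fingers=0.85,
)

```text
t: 46.45
ee_pos: [0.5191, 0.4078, 0.0039]
orientation: [-2.389, -2.04, -0.001]
wrist_force: [-0.4, -0.8, 0.2]
width: 0.013
grasp_force: 0.0
```

Run:
```python
from plant import robot
from h import *
o=robot.get_obs();print(o["t"],o["ee_pos"],o["orientation"],o["width"],o["grasp_force"],o["wrist_force"])
c=np.array([.4647,-.1865]);a=np.radians(103.1);d=np.array([np.cos(a),np.sin(a)])
print(c+.076*d,c-.053*d)
to(o,(*(c-.053*d),.13),np.radians(13.1));to(o,(*(c-.053*d),.13))
```

```text
46.45 [0.51907452 0.40781146 0.00392077] [-2.38878326e+00 -2.04033197e+00 -6.29598417e-04] 0.012999386466147057 0.0 [-0.38033469 -0.7754907   0.2255436 ]
[ 0.4474745  -0.11247783] [ 0.47671252 -0.23812073]
turn [ 0.   -0.   -2.21] then shift [-30.98  -9.38  -6.3 ]
turn [ 0. -0.  0.] then shift [-32.23   2.96  -6.3 ]
```

The fingers closed to 13 mm without touching the handle. Together with the low jar slip and the finger row in the pictures (tips at row 282), this means the real tips sit about 30–37 mm behind the reported TCP. I'll reopen, go lower and feel for contact.

>>> jog_arm(
  moves=[0,0,-0.3,0,0,0,0,0,0,0,0,0,0,0,0,0,0,0,0,0,0,0,0,0,0,0,0.7,0,0,0,0,0,0.7,0,0,0,0,0,0,0,0,0],
  fingers=0.4,
)

```text
t: 47.32
ee_pos: [0.5177, 0.4066, -0.0206]
orientation: [2.389, 2.04, -0.006]
wrist_force: [0.7, 0.6, 0.3]
width: 0.0511
grasp_force: 0.0
```

Run:
```python
from plant import robot
from h import *
o=robot.get_obs();print(o["t"],o["ee_pos"],o["width"],o["wrist_force"],robot.grip_depth)
s=robot.snapshot("scene");im=s["image"]
for z in(0,.02,.04):
    c=s["R"]@np.array((o["ee_pos"][0],o["ee_pos"][1],z))+s["t"];p=s["mtx"]@c;print((p[:2]/p[2]).round())
cv2.imwrite("pics/s10.png",cv2.resize(im[120:220,370:490,::-1],None,fx=5,fy=5,interpolation=cv2.INTER_CUBIC))
```

```text
47.325 [ 0.51769839  0.40658579 -0.02056696] 0.05111230348893177 [0.71747769 0.63747303 0.29974697] 0.0187
[431. 182.]
[432. 176.]
[433. 170.]
```

View pics/s10.png

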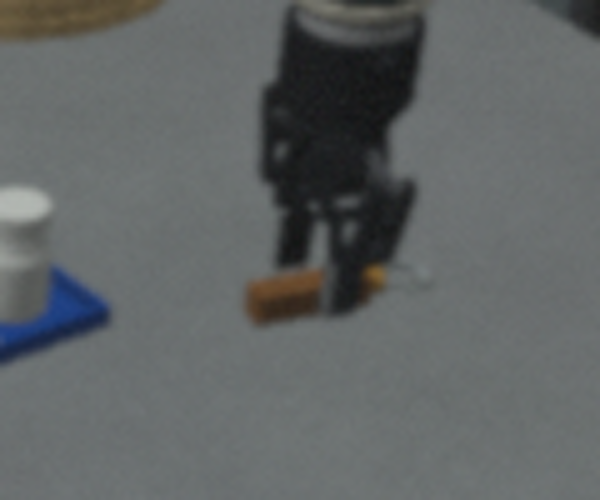

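The near finger now straddles the handle at (342,300), its tip just above the bench. I'll lower slightly and close.

>>> jog_arm(
  moves=[0,0,0.15,0,0,0,0,0,0,0,0,0],
)

```text
t: 47.62
ee_pos: [0.5191, 0.4078, -0.0212]
orientation: [2.389, 2.04, 0.0]
wrist_force: [0.4, -0.3, 0.1]
width: 0.0517
grasp_force: 0.0
```

>>> jog_arm(
  moves=[0,0,0,0,0,0,0,0,0,0,0,0,0,0,0,0,0,0,0,0,0,0,0,0],
  fingers=0.85,
)

```text
t: 48.12
ee_pos: [0.5193, 0.4079, -0.0209]
orientation: [2.389, 2.04, 0.001]
wrist_force: [-0.1, -0.2, 3.1]
width: 0.0187
grasp_force: 32.1
```

>>> jog_arm(
  moves=[0,0,-0.3,0,0,0,0,0,-0.7,0,0,0,0,0,-1,0,0,0,0,0,-1,0,0,0,0,0,-1,0,0,0,0,0,-1,0,0,0,0,0,-1,0,0,0,0,0,-1,0,0,0,0,0,0,0,0,0],
)

```text
t: 49.25
ee_pos: [0.5201, 0.4085, 0.1209]
orientation: [-2.389, -2.04, -0.006]
wrist_force: [-0.1, 0.6, -0.2]
width: 0.0192
grasp_force: 31.7
```

Run:
```python
from plant import robot
from h import *
o=robot.get_obs();print(o["t"],o["ee_pos"],o["orientation"],o["width"],o["grasp_force"],o["wrist_force"])
to(o,(.4767,-.2381,.11));to(o,(.4767,-.2381,.11),np.radians(13.1))
```

```text
49.25 [0.52010768 0.40846065 0.12089029] [-2.38869923 -2.04034561 -0.00572787] 0.019201766806888086 31.679688692092896 [-0.05682719  0.55586467 -0.20186936]
turn [ 0.01 -0.02  0.  ] then shift [-32.27   2.91   0.54]
turn [ 0.02 -0.01 -2.21] then shift [-30.99  -9.44   0.54]
```

>>> jog_arm(
  moves=[-1,0.1,0,0,0,0,-1,0.1,0,0,0,0,-1,0.1,0,0,0,0,-1,0.1,0,0,0,0,-1,0.1,0,0,0,0,-1,0.1,0,0,0,0,-1,0.1,0,0,0,0,-1,0.1,0,0,0,0,-1,0.1,0,0,0,0,-1,0.1,0,0,0,0,-1,0.1,0,0,0,0,-1,0.1,0,0,0,0],
)

```text
t: 50.75
ee_pos: [0.5051, 0.1656, 0.1187]
orientation: [2.389, 2.04, 0.0]
wrist_force: [0.9, 0.2, -0.5]
width: 0.0193
grasp_force: 31.7
```

>>> jog_arm(
  moves=[-1,0.1,0,0,0,0,-1,0.1,0,0,0,0,-1,0.1,0,0,0,0,-1,0.1,0,0,0,0,-1,0.1,0,0,0,0,-1,0.1,0,0,0,0,-1,0.1,0,0,0,0,-1,0.1,0,0,0,0,-1,0.1,0,0,0,0,-1,0.1,0,0,0,0,-1,0.1,0,0,0,0,-1,0.1,0,0,0,0],
)

```text
t: 52.25
ee_pos: [0.4911, -0.0752, 0.1187]
orientation: [2.389, 2.04, 0.0]
wrist_force: [0.1, 0.3, -0.1]
width: 0.0192
grasp_force: 31.7
```

>>> jog_arm(
  moves=[-1,0.1,0,0,0,0,-1,0.1,0,0,0,0,-1,0.1,0,0,0,0,-1,0.1,0,0,0,0,-1,0.1,0,0,0,0,-1,0,0,0,0,0,-1,0,0,0,0,0,-1,0,0,0,0,0,0,0,0,0,0,-0.7,0,0,0,0,0,-0.8,0,0,0,0,0,-0.71,0,0,0,0,0,0],
)

```text
t: 53.75
ee_pos: [0.4758, -0.2341, 0.1187]
orientation: [-1.956, -2.459, -0.0]
wrist_force: [0.3, -0.2, -0.1]
width: 0.0193
grasp_force: 31.7
```

Run:
```python
from plant import robot
from h import *
o=robot.get_obs();print(o["t"],o["ee_pos"],o["orientation"],o["width"],o["grasp_force"],o["wrist_force"])
to(o,(.4767,-.2381,-.0155),np.radians(13.1))
s=robot.snapshot("wrist");im=s["image"];cv2.imwrite("pics/w11.png",im[:,:,::-1])
```

```text
53.75 [ 0.4758173  -0.23407063  0.11869558] [-1.95553591e+00 -2.45873110e+00 -3.93358754e-04] 0.019273051065211128 31.668344736099243 [ 0.28526237 -0.21760961 -0.05330537]
turn [ 0.   -0.   -0.01] then shift [-0.21 -0.    6.71]
```

View pics/w11.png

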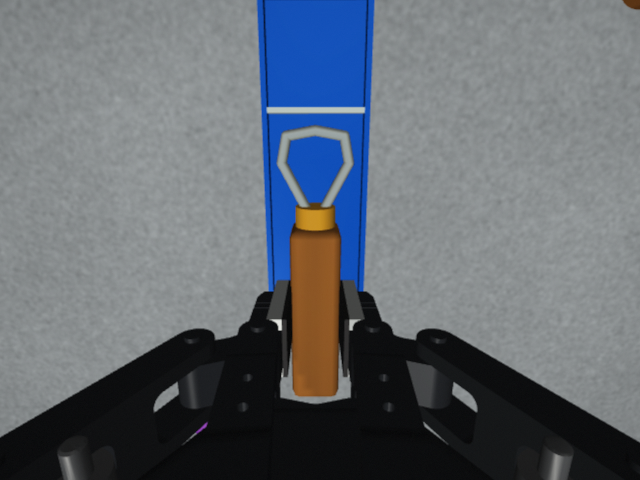

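The loop tool is held level and in line with the long compartment, its loop at (315,160) short of the divider at row 110.

>>> jog_arm(
  moves=[-0.2,0,1,0,0,0,0,0,1,0,0,0,0,0,1,0,0,0,0,0,1,0,0,0,0,0,1,0,0,0,0,0,1,0,0,0,0,0,0.6,0,0,0,0,0,0,0,0,0],
)

```text
t: 54.8
ee_pos: [0.4765, -0.2374, -0.014]
orientation: [-1.954, -2.458, 0.001]
wrist_force: [0.2, 0.2, -0.4]
width: 0.0189
grasp_force: 31.7
```

>>> jog_arm(
  moves=[0,0,0.1,0,0,0,0,0,0,0,0,0],
)

```text
t: 55.05
ee_pos: [0.4776, -0.2376, -0.0148]
orientation: [1.953, 2.459, 0.001]
wrist_force: [0.1, -0.1, 0.3]
width: 0.0192
grasp_force: 31.7
```

>>> jog_arm(
  moves=[0,0,0.06,0,0,0,0,0,0,0,0,0],
)

```text
t: 55.3
ee_pos: [0.4772, -0.2374, -0.0163]
orientation: [1.953, 2.46, 0.0]
wrist_force: [0.7, 0.5, -0.2]
width: 0.019
grasp_force: 31.7
```

>>> jog_arm(
  moves=[0,0,0.05,0,0,0,0,0,0,0,0,0],
)

```text
t: 55.55
ee_pos: [0.4773, -0.2374, -0.017]
orientation: [1.953, 2.46, 0.001]
wrist_force: [-1.6, 0.9, 4.6]
width: 0.0191
grasp_force: 32.4
```

>>> jog_arm(
  moves=[0,0,0,0,0,0,0,0,0,0,0,0,0,0,-0.3,0,0,0,0,0,-0.7,0,0,0,0,0,-1,0,0,0,0,0,-1,0,0,0,0,0,-1,0,0,0.9,0,0,-1,0,0,1,0,0,-1,0,0,1,0,0,-1,0,0,1,0,0,-1,0,0,1,0,0,-1,0,0,1],
  fingers=0.6,
)

```text
t: 57.05
ee_pos: [0.4771, -0.2373, 0.1641]
orientation: [-2.915, -1.171, -0.002]
wrist_force: [0.2, 0.7, 0.6]
width: 0.0343
grasp_force: 0.0
```

>>> jog_arm(
  moves=[0,0,-0.8,0,0,0.9,0,0,0,0,0,0.84,1,-0.5,0,0,0,0,1,-0.5,0,0,0,0,1,-0.5,0,0,0,0,1,-0.5,0,0,0,0,1,-0.5,0,0,0,0,1,-0.5,0,0,0,0,1,-0.5,0,0,0,0,1,-0.5,0,0,0,0,1,-0.5,0,0,0,0,1,-0.5,0,0,0,0],
  fingers=0.3,
)

```text
t: 58.55
ee_pos: [0.6117, -0.057, 0.1784]
orientation: [3.057, 0.726, 0.0]
wrist_force: [0.2, 0.3, -0.1]
width: 0.0596
grasp_force: 0.0
```

>>> jog_arm(
  moves=[1,-0.5,0,0,0,0,1,-0.5,0,0,0,0,0,0,0,0,0,0,0,0,0,0,0,0],
)

```text
t: 59.05
ee_pos: [0.6372, -0.0233, 0.1784]
orientation: [3.056, 0.724, -0.001]
wrist_force: [1.0, -0.9, 0.1]
width: 0.0595
grasp_force: 0.0
```

Run:
```python
from plant import robot
from h import *
o=robot.get_obs();print(o["t"],o["ee_pos"],o["orientation"],o["width"],o["qpos"].round(2))
s=robot.snapshot("wrist");im=s["image"];cv2.imwrite("pics/w12.png",im[:,:,::-1])
h=cv2.cvtColor(im,cv2.COLOR_RGB2HSV)
for lo in(40,110,130):
  for c in blobs(im,(3,80,lo),(22,255,255),300):
    b=cv2.boundingRect(c);P=ray(s,c,.02,o);r=cv2.minAreaRect((P[:,:2]*1000).astype(np.float32));print(lo,b,r)
to(o,(.669,-.006,-.02),np.radians(-63.3))
```

```text
59.05 [ 0.63716059 -0.02330047  0.17841134] [ 3.05648657e+00  7.23843381e-01 -1.07726714e-03] 0.05951135940467532 [-0.55  0.55  0.76  1.69 -0.43  1.07 -0.76]
40 (11, 266, 78, 57) ((437.2367248535156, 178.29196166992188), (44.51959228515625, 91.894287109375), 59.52355194091797)
40 (298, 141, 38, 60) ((671.8011474609375, -8.212482452392578), (53.70363998413086, 33.67177963256836), 30.049596786499023)
40 (353, 0, 108, 71) ((804.2785034179688, -23.977783203125), (52.22903060913086, 86.99230194091797), 26.694223403930664)
110 (11, 303, 29, 20) ((407.8643493652344, 195.79969787597656), (24.33499526977539, 23.69657325744629), 57.55794143676758)
110 (36, 273, 42, 40) ((447.8607482910156, 170.71347045898438), (43.623817443847656, 35.42742919921875), 43.808982849121094)
110 (298, 141, 38, 60) ((671.8011474609375, -8.212482452392578), (53.70363998413086, 33.67177963256836), 30.049596786499023)
110 (354, 0, 107, 63) ((807.14013671875, -22.74195098876953), (46.00541687011719, 86.62935638427734), 26.694217681884766)
130 (44, 274, 31, 39) ((447.12353515625, 168.0766143798828), (41.74077224731445, 26.79682159423828), 27.19230079650879)
130 (298, 149, 38, 52) ((668.893798828125, -9.871187210083008), (47.009361267089844, 33.63160705566406), 30.049596786499023)
130 (354, 0, 107, 62) ((807.4847412109375, -22.568790435791016), (45.234161376953125, 86.62935638427734), 26.694223403930664)
turn [ 0.    0.   -0.01] then shift [ 1.81 -0.06  9.92]
```

>>> jog_arm(
  moves=[0,0,0,0,0,-0.33,0.92,0.09,0,0,0,0,0.91,0.08,1,0,0,0,0,0,1,0,0,0,0,0,1,0,0,0,0,0,1,0,0,0,0,0,1,0,0,0,0,0,1,0,0,0,0,0,1,0,0,0,0,0,1,0,0,0,0,0,1,0,0,0,0,0,0.6,0,0,0],
)

```text
t: 60.6
ee_pos: [0.6704, -0.007, -0.0152]
orientation: [-3.034, -0.813, 0.002]
wrist_force: [-0.5, 0.9, 0.3]
width: 0.0599
grasp_force: 0.0
```

>>> jog_arm(
  moves=[0,0,0.35,0,0,0,0,0,0,0,0,0],
)

```text
t: 60.85
ee_pos: [0.6709, -0.0071, -0.0208]
orientation: [3.034, 0.813, -0.0]
wrist_force: [0.5, -0.1, 0.1]
width: 0.06
grasp_force: 0.0
```

>>> jog_arm(
  moves=[0,0,0,0,0,0,0,0,0,0,0,0,0,0,0,0,0,0,0,0,0,0,0,0],
  fingers=0.7,
)

```text
t: 61.35
ee_pos: [0.6718, -0.007, -0.0195]
orientation: [3.034, 0.813, 0.003]
wrist_force: [-0.2, 0.4, 5.7]
width: 0.0331
grasp_force: 33.4
```

>>> jog_arm(
  moves=[0,0,-0.3,0,0,0,0,0,-0.7,0,0,0,0,0,-1,0,0,0,0,0,-1,0,0,0,0,0,-1,0,0,0,0,0,-1,0,0,0,0,0,-1,0,0,0,0,0,0,0,0,0],
)

```text
t: 62.35
ee_pos: [0.6723, -0.0071, 0.1017]
orientation: [3.034, 0.813, 0.006]
wrist_force: [-0.4, -0.5, 0.2]
width: 0.033
grasp_force: 32.8
```

Run:
```python
from plant import robot
from h import *
o=robot.get_obs();print(o["t"],o["ee_pos"],o["orientation"],o["width"],o["grasp_force"],o["wrist_force"])
to(o,(.4475,-.1125,-.0155),np.radians(103.1));to(o,(.4475,-.1125,-.0155))
```

```text
62.35 [ 0.67230051 -0.00708713  0.10170589] [3.03389927 0.81316011 0.00551696] 0.03303845742199698 32.75906100869179 [-0.41358036 -0.5114925   0.24327152]
turn [ 0.01 -0.02  1.69] then shift [-12.14   2.59   5.86]
turn [ 0.01 -0.02  0.  ] then shift [-12.37  -1.06   5.86]
```

>>> jog_arm(
  moves=[-1,-0.1,0,0,0,0,-1,-0.1,0,0,0,0,-1,-0.1,0,0,0,0,-1,-0.1,0,0,0,0,-1,-0.1,0,0,0,0,-1,-0.1,0,0,0,0,-1,-0.1,0,0,0,0,-1,-0.1,0,0,0,0,-1,-0.1,0,0,0,0,-1,-0.1,0,0,0,0,-1,0,0,0,0,0,-1,0,0,0,0,0],
)

```text
t: 63.85
ee_pos: [0.4521, -0.1103, 0.0993]
orientation: [3.034, 0.813, -0.001]
wrist_force: [-0.1, -0.4, -0.5]
width: 0.0328
grasp_force: 32.7
```

>>> jog_arm(
  moves=[-0.35,-0.06,0,0,0,0,0,0,0,0,0,0.85,0,0,0,0,0,0.84,0,0,0,0,0,0,0,0,0,0,0,0],
)

```text
t: 64.47
ee_pos: [0.4467, -0.112, 0.0995]
orientation: [3.12, 0.363, 0.0]
wrist_force: [-0.2, 0.1, -1.5]
width: 0.0333
grasp_force: 32.7
```

Run:
```python
from plant import robot
from h import *
o=robot.get_obs();print(o["t"],o["ee_pos"],o["width"],o["grasp_force"],o["wrist_force"])
to(o,(.4475,-.1125,-.0145),np.radians(103.1))
```

```text
64.475 [ 0.4466746  -0.11197119  0.09947506] 0.03331993878880428 32.70567990839481 [-0.20495683  0.12999017 -1.54479174]
turn [ 0.   -0.    0.02] then shift [0.03 0.04 5.7 ]
```

>>> jog_arm(
  moves=[0.03,0.04,1,0,0,0,0,0,1,0,0,0,0,0,1,0,0,0,0,0,1,0,0,0,0,0,1,0,0,0,0,0,0.6,0,0,0,0,0,0,0,0,0],
)

```text
t: 65.35
ee_pos: [0.4468, -0.1129, -0.013]
orientation: [-3.121, -0.359, 0.002]
wrist_force: [-0.1, 0.8, -0.6]
width: 0.0329
grasp_force: 32.7
```

>>> jog_arm(
  moves=[0,0,0.1,0,0,0,0,0,0,0,0,0],
)

```text
t: 65.6
ee_pos: [0.4477, -0.1128, -0.0141]
orientation: [3.121, 0.359, 0.001]
wrist_force: [-0.1, -0.1, -0.6]
width: 0.033
grasp_force: 32.7
```

>>> jog_arm(
  moves=[0,0,0.07,0,0,0,0,0,0,0,0,0],
)

```text
t: 65.85
ee_pos: [0.4477, -0.1127, -0.0156]
orientation: [-3.121, -0.359, -0.001]
wrist_force: [-0.1, 0.6, 2.0]
width: 0.0332
grasp_force: 33.0
```

Contact. Release, rise, and back away so both cameras have a clear view.

>>> jog_arm(
  moves=[0,0,0,0,0,0,0,0,0,0,0,0,0,0,-0.2,0,0,0,0,0,-0.7,0,0,0,0,0,-1,0,0,0,0,0,-1,0,0,0,0,0,-1,0,0,0,0,0,-1,0,0,0,0,0,-1,0,0,0,0,0,-1,0,0,0,0,0,-1,0,0,0,0,0,-1,0,0,0],
  fingers=0.53,
)

```text
t: 67.35
ee_pos: [0.4469, -0.1129, 0.1634]
orientation: [-3.121, -0.357, -0.001]
wrist_force: [1.0, -0.2, -0.3]
width: 0.0398
grasp_force: 0.0
```

>>> jog_arm(
  moves=[0,0,-1,0,0,0,0,0,-1,0,0,0,0,0,-1,0,0,0,0,0,-1,0,0,0,0,0,-1,0,0,0,0,0,-1,0,0,0,0,0,0,0,0,0,0,0,0,0,0,0],
)

```text
t: 68.35
ee_pos: [0.4466, -0.1127, 0.2816]
orientation: [-3.12, -0.358, 0.001]
wrist_force: [0.5, -0.1, -0.1]
width: 0.0402
grasp_force: 0.0
```

Run:
```python
from plant import robot
from h import *
o=robot.get_obs();print(o["t"],o["ee_pos"],o["width"])
a=robot.snapshot("scene")["image"][130:300,80:440,::-1];b=robot.snapshot("wrist")["image"][0:360,:,::-1]
a=cv2.resize(a,(640,302),interpolation=cv2.INTER_CUBIC);b=cv2.resize(b,(522,294))
b=cv2.copyMakeBorder(b,0,0,0,118,cv2.BORDER_CONSTANT)
cv2.imwrite("pics/f.png",np.vstack([a,b]))
```

```text
68.35 [ 0.44664487 -0.11272975  0.2816488 ] 0.04019187895618374
```

View pics/f.png

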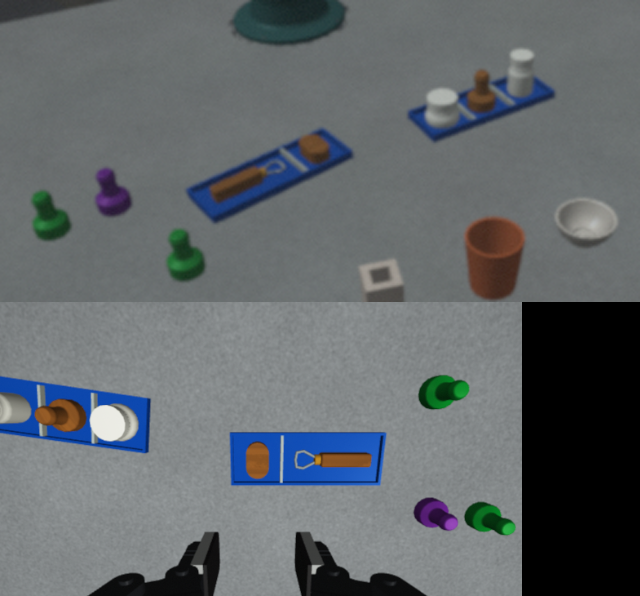

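The last views show both kits in place. In tray three the low jar is at (442,107), the stamp at (481,90) and the tall jar at (520,72), all upright. In tray two the loop tool lies flat at (333,460) and the rib at (257,460). The cup, kiln prop, bowl and the green and purple stamps have not moved.

```bash
python3 -c "
from plant import robot
print(robot.job_done())"
```

```text
the job is handed in; nothing more can be done
None
```

Both kits are in their trays and the job was handed in at about 68 s; the first grasps of the low jar and the loop tool closed without holding, and both went in on a second, lower grasp.

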